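# Make up the rice tray and the greens tray for lunch

### The job

Make up the two lunch trays from the things on the cutting board: the tray with the small flat dish of greens gets the fork and the pepper jar, the tray with the big bowl of rice gets the spoon and the salt shaker. On each tray lay the cutlery flat in the long groove and stand the seasoning upright in the small round recess; set things down rather than dropping them, keep the seasoning upright all the while, and do not shift the bowl, the dish or the sauce bottle.

Things in the scene. Friction and masses are not known exactly. Their poses are not given: they have to be found in the camera images.
- fork_c (a point): steel fork, 193 mm long, 26 mm wide at the tines, about 20 mm in the middle, 15 mm high over its bend, 40 g; lies on the fixed cutting board (12 mm thick), handle towards the robot. The point is its centre, 7.5 mm above what it lies on; x along it, towards the tines; z up. Grip it across at the centre, fingertips a few mm above the board.
- spoon_c (a point): steel spoon, 188 mm long, 38 mm wide at the bowl, about 26 mm in the middle, 15 mm high, 45 g; lies beside the fork on the cutting board (12 mm thick), the same way round. The point is its centre, 7.5 mm above what it lies on; x along it, towards the bowl of the spoon; z up. Grip it across at the centre, fingertips a few mm above the board.
- pepper_jar_c (a point): pepper jar: a straight, flat-topped round jar, 46 mm across and 106 mm high, 0.11 kg, standing on the far end of the cutting board. The point is its centre, 53 mm above its underside; z up. Grip it in its upper half.
- salt_shaker_c (a point): salt shaker: round with a narrower domed steel top, shorter than the pepper jar, 44 mm across over its lower 70 mm, 34 mm at the dome, 90 mm high, 0.1 kg, standing on the far end of the cutting board. The point is its centre, 45 mm above its underside; z up.
- rice_tray: rice tray, left or right of the board: off-white, fixed, 252 x 250 x 16 mm; origin: centre of its underside, on the table. Its recesses have their floor at z = 6 mm. Own frame, mm: cutlery groove along y, centre (-75, 0), 214 long, 56 wide (92 in its middle 70: finger relief); small round recess for seasoning, 61 across, centre (35, 75); big recess at (45, -50), holding the bowl of rice.
- greens_tray: greens tray, on the other side: off-white, fixed, 252 x 250 x 16 mm; origin: centre of its underside, on the table. Its recesses have their floor at z = 6 mm. Own frame, mm: cutlery groove along y, centre (-75, 0), 214 long, 56 wide (92 in its middle 70: finger relief); small round recess for seasoning, 61 across, centre (35, 75); big recess at (45, -50), holding the small dish of greens.
- bowl_of_rice_c (a point): large open bowl with rice, 147 mm across at the rim and 44 mm high, standing loose in the big recess of the rice tray; its rim is 50 mm above the table. The point is its centre, 22 mm above its underside. It stays where it is.
- dish_of_greens_c (a point): small shallow dish with a green salad topping, 90 mm across and 21 mm high, standing loose in the big recess of the greens tray. The point is its centre, 10.5 mm above its underside. It stays where it is.
- sauce_bottle_c (a point): tall sauce bottle, 50 x 67 mm and 152 mm high, standing loose on the table behind the cutting board; not needed. The point is its centre, 76 mm above its underside.
Things that resemble listed ones, but are neither listed nor needed, are in the scene too. What is shaped like the part that bears salt_shaker_c but red is not meant.

How it is judged (in metres and radians):
At the end, for the whole second after the job is handed in: Greens tray: fork and pepper jar; rice tray: spoon and salt shaker. Cutlery flat in the groove (18 mm across, 15 mm along, 14 degrees, 3.5 mm in height), seasoning down in the round recess (12 mm each way, 4 mm in height, 6 degrees). All released and at rest; bowl, dish, bottle moved under 20 mm (x of fork_c in the frame of greens_tray between -0.093 and -0.057 m and y of fork_c in the frame of greens_tray between -0.015 and 0.015 m and z of fork_c in the frame of greens_tray between 0.01 and 0.017 m and angle between the x axis of fork_c and the y axis of greens_tray, either way round below 0.25 rad and x of pepper_jar_c in the frame of greens_tray between 0.023 and 0.047 m and y of pepper_jar_c in the frame of greens_tray between 0.063 and 0.087 m and z of pepper_jar_c in the frame of greens_tray between 0.055 and 0.063 m and angle between each of pepper_jar_c, salt_shaker_c's own z axis and vertical below 0.1 rad and x of spoon_c in the frame of rice_tray between -0.093 and -0.057 m and y of spoon_c in the frame of rice_tray between -0.015 and 0.015 m and z of spoon_c in the frame of rice_tray between 0.01 and 0.017 m and angle between the x axis of spoon_c and the y axis of rice_tray, either way round below 0.25 rad and x of salt_shaker_c in the frame of rice_tray between 0.023 and 0.047 m and y of salt_shaker_c in the frame of rice_tray between 0.063 and 0.087 m and z of salt_shaker_c in the frame of rice_tray between 0.047 and 0.055 m and distance of each of bowl_of_rice_c, dish_of_greens_c, sauce_bottle_c from where it was at the start of the episode below 0.02 m and linear speed of each of fork, spoon, pepper_jar, salt_shaker below 0.02 m/s and contact force between the fingers and fork below 0.1 N and contact force between the fingers and spoon below 0.1 N and contact force between the fingers and pepper_jar below 0.1 N and contact force between the fingers and salt_shaker below 0.1 N); the robot touches nothing.
It fails at once if the bowl, the dish or the sauce bottle is pushed more than 20 mm from its place (distance of any of bowl_of_rice_c, dish_of_greens_c, sauce_bottle_c from where it was at the start of the episode above 0.02 m).
It fails at once if the pepper jar or the salt shaker is tipped by more than 45 degrees (angle between any of pepper_jar_c, salt_shaker_c's own z axis and vertical above 0.785 rad).
It fails at once if fork, spoon, jar or shaker is let fall from more than about 40 mm ((linear speed of fork above 0.9 m/s and contact force between the fingers and fork below 0.01 N) or (linear speed of spoon above 0.9 m/s and contact force between the fingers and spoon below 0.01 N) or (linear speed of pepper_jar above 0.9 m/s and contact force between the fingers and pepper_jar below 0.01 N) or (linear speed of salt_shaker above 0.9 m/s and contact force between the fingers and salt_shaker below 0.01 N)).
It also fails if it takes over 106 s, if anything falls off the work surface, if the arm or the gripper's body presses on something with over 40 N, if the wrist force passes 120 N, or if a joint passes its speed limit or range.

### The arm

A 6-joint arm with a two-finger parallel gripper is mounted at the origin on a cart in front of the work surface, level with it; the furniture and walls round the work are solid. World frame = base frame: x ahead of the robot, y to its left, z up, the work surface at z = 0. Lengths are in m, angles in degrees, forces in N, time in s.
With the tool pointing down it reaches from about 0.325 to 0.775 m from the base axis. Payload 9.3 kg.
Tool frame: the origin (TCP) lies midway between the tips of the shut fingers; the grasp point (between the pads) lies 19 mm behind it; z points along the fingers, y is the line along which they close (so a half turn about z gives the same grasp; the last joint's range is limited). The gripper opens to 85 mm and grips with 20 to 120 N. Pads are 22 mm wide; open, the fingers measure 114 mm over their backs; the gripper's body (76 mm by 85 mm) begins 54 mm behind the grasp point. The pads swing forward as they close: fully open they stand 13 mm farther back than shut.
Start: joints at [-72.8, 14.817, 1.232, 76.415, 0, 81.257], TCP at [0.241, -0.495, 0.231] pointing down, gripper open.
Joint ranges: [-174.27, 174.27], [-52.1, 104.24], [-59.71, 78.15], [-110.17, 111.67], [-87.03, 83.33], [-180, 180]. Speed limits (degrees/s): [127.2, 127.2, 159.86, 180, 180, 180].

### API

Orientations are given as [roll, pitch, yaw] about the fixed x, y, z axes, in that order (R = Rz(yaw) Ry(pitch) Rx(roll)).
In Python, from station import manip gives the robot as it stands.
- The arm moves only by the tool play_rows, never from a script. Its argument "moves" is a list of rows, each a list of 6 numbers: the shift along the tool's x, y, z in m, then the turn, a rotation vector about the tool's x, y, z in rad. A call has 1 to 20 rows; each row is the pose to reach, as a shift and turn from the pose commanded when the call began, along the tool's axes at that moment; what a row does not reach only later rows make up. A row lasts 1/10 s, in which the tool goes at most 50 mm and 8.59 degrees, less where a joint would pass 70% of its speed; a pose out of reach is approached as far as the arm can. A call with a gripper value outside its range is refused whole. "grip" is the finger opening in m, from 0 to 0.0854, set as the call begins (left out, the last holds). The fingers move at their own pace and stop on an object; "grip_force" is the grip in N (left out, the last holds). Time passes only in rows, so rows that repeat a pose let the fingers close. It gives the time, the measured TCP pose, the force, the opening and the grip force at its end, in the units of the state.
- manip.get_state(): the state, without advancing time (a new reading comes with each control period).
- manip.snapshot(name): name is "scene" or "top" or "wrist"; returns a dict with "frame" (420x560x3 uint8, red, green, blue), "depth" (420x560 float32, m along the optical axis (not along the pixel's ray), 0 where there is no reading), "mtx" (3x3 intrinsics, pixels), "distortion" ([k1, k2, p1, p2, k3] as OpenCV has them; the pictures are not rectified), "rvec" (rotation vector, rad) and "tvec" (3), from world to camera coordinates, as OpenCV has them; the wrist camera has in their place "hand_eye" (4x4, takes a point from camera to tool coordinates, whose origin is the TCP and whose axes are the flange's). Camera axes: x right, y down, z forward; pixel columns grow to the right and rows downward; lengths in m; the calibration is good to about 2 mm. A picture is of the moment at which its call begins: read the wrist's pose just before it.
- manip.sign_off(): hands the job in; it is judged then, once.
The state is a dict: "time": time; "joints": joint angles; "dq": joint speeds; "joint_torque": joint torques, N m; "eef_pos": TCP position; "eef_rot": TCP orientation; "contact_force": force on the tool from outside, world axes, zero at the start; "torque": the same for the moment, N m; "grip_width": finger opening in m; "grasp_force": force on a finger pad.
Only numpy, scipy, OpenCV 4.12 (cv2) and the standard library are available. Lean on these libraries where they do the work, as an engineer would, in place of code of your own. Each camera call takes 0.05 s, during which the arm holds its last target. There are 200 camera calls.

## Working session

There is one attempt and no reset: what is moved stays moved. The work goes in short steps, Python scripts to look and compute and a tool call to move; the robot and the scene stay as the last step left them, time stands still between calls to the robot, and variables do not carry over. Pictures are saved under pics/ and viewed, at most 14 in all, crops included, and the job is handed in when it is done.

Besides the shell and the picture viewer there is one more tool, called after "Request:" by a JSON object that holds its "method" and its "body". play_rows: Moves the arm, as the interface text tells. Its arguments: {"type":"object","properties":{"moves":{"type":"array","items":{"type":"array","items":{"type":"number"}}},"grip":{"type":"number"},"grip_force":{"type":"number"}},"required":["moves"]}

```bash
mkdir -p pics; ls; python3 - <<'E'
from station import manip
import cv2,numpy as np,pickle
s=manip.get_state();print(s)
for n in("scene","top"):
    d=manip.snapshot(n);pickle.dump(d,open(n+'.pkl','wb'))
    cv2.imwrite(f'pics/{n}0.png',cv2.cvtColor(d['frame'],cv2.COLOR_RGB2BGR))
    R=cv2.Rodrigues(d['rvec'])[0];print(n,d['mtx'].tolist(),d['distortion'],(-R.T@d['tvec'].reshape(3)),(d['depth']>0).mean())
E
```

```text
pics
{'time': 0.0, 'joints': array([-7.28007619e+01,  1.48507643e+01,  1.18842954e+00,  7.64156375e+01,
       -9.56310083e-04,  8.12561753e+01]), 'dq': array([ 0.02177109,  0.0150818 , -0.04717547, -0.05943405,  0.07024502,
        0.0428768 ]), 'joint_torque': array([ 9.23891253e-05, -5.55637944e+01,  3.44536185e+01,  1.36572486e-02,
       -1.80969942e-04,  6.23204102e-06]), 'eef_pos': array([ 0.2405126 , -0.49430047,  0.23065702]), 'eef_rot': array([-1.79922789e+02, -1.09078991e-02,  2.59430561e+01]), 'contact_force': array([-0.66018986, -0.7097634 , -0.19206427]), 'torque': array([ 0.03283871, -0.06320593,  0.03631773]), 'grasp_force': 0.0, 'grip_width': 0.08526307268764188}
scene [[535.5590274160677, 0.0, 277.108026077839], [0.0, 535.5590274160677, 207.35436099630425], [0.0, 0.0, 1.0]] [-0.13400944  0.          0.          0.          0.        ] [-0.34997549  1.12447533  0.94875244] 0.9578018707482994
top [[419.31043756665116, 0.0, 277.9586126478502], [0.0, 419.31043756665116, 203.2074508179778], [0.0, 0.0, 1.0]] [-0.04380013  0.          0.          0.          0.        ] [0.31338995 0.0829038  1.26861101] 0.9959013605442177
```

View pics/scene0.png

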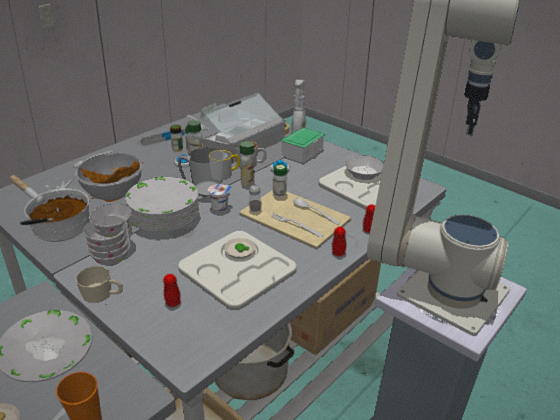

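View pics/top0.png

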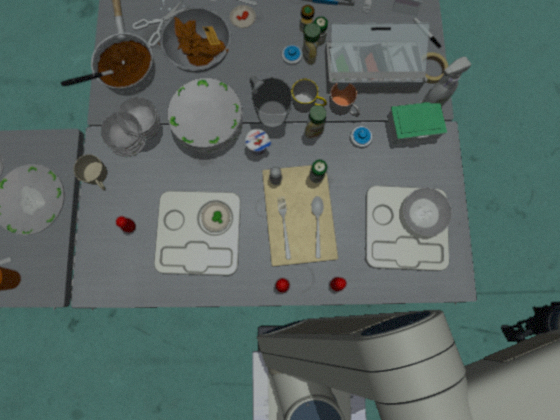

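```bash
cat > h.py <<'E'
from station import manip
import cv2,numpy as np,pickle
def ray(d,px):
    px=np.atleast_2d(np.asarray(px,float))
    u=cv2.undistortPoints(px.reshape(-1,1,2),d['mtx'],d['distortion']).reshape(-1,2)
    return np.c_[u,np.ones(len(u))]
def cam(d):
    if 'T' in d: return d['T'][:3,:3],d['T'][:3,3]
    R=cv2.Rodrigues(np.asarray(d['rvec']))[0].T
    return R,-R@np.asarray(d['tvec']).reshape(3)
def plane(d,px,z):
    R,c=cam(d);v=ray(d,px)@R.T
    return c+v*((z-c[2])/v[:,2])[:,None]
def cloud(d):
    h,w=d['depth'].shape;g=np.stack(np.meshgrid(np.arange(w),np.arange(h)),-1).reshape(-1,2)
    R,c=cam(d);return ((ray(d,g)*d['depth'].reshape(-1,1))@R.T+c).reshape(h,w,3)
def wrist():
    from scipy.spatial.transform import Rotation as Ro
    s=manip.get_state();d=manip.snapshot('wrist')
    T=np.eye(4);T[:3,:3]=Ro.from_euler('xyz',s['eef_rot'],degrees=True).as_matrix();T[:3,3]=s['eef_pos']
    d['T']=T@np.asarray(d['hand_eye']);return s,d
def save(d,n,box=None,k=1):
    f=cv2.cvtColor(d['frame'],cv2.COLOR_RGB2BGR)
    if box: f=f[box[1]:box[3],box[0]:box[2]]
    cv2.imwrite('pics/'+n,cv2.resize(f,None,fx=k,fy=k,interpolation=cv2.INTER_CUBIC))
E
python3 - <<'E'
from h import *
d=pickle.load(open('top.pkl','rb'));P=cloud(d);f=d['frame'].astype(int)
print('R',cam(d)[0].round(3).tolist())
hsv=cv2.cvtColor(d['frame'],cv2.COLOR_RGB2HSV)
for n,(x0,y0,x1,y1) in dict(greens=(150,185,246,282),rice=(360,180,456,276)).items():
    m=np.zeros(hsv.shape[:2],np.uint8)
    sub=(hsv[...,2]>125)&(hsv[...,1]<70)
    m[y0:y1,x0:x1]=sub[y0:y1,x0:x1]
    c=max(cv2.findContours(m,cv2.RETR_EXTERNAL,cv2.CHAIN_APPROX_NONE)[0],key=cv2.contourArea).reshape(-1,2)
    w=plane(d,c,.016)[:,:2].astype(np.float32);print(n,cv2.minAreaRect(w))
for n,px in dict(salt=(275,175),pepper=(318,170),sauce=(316,122),red1=(283,285),red2=(338,284),fork=(285,228),spoon=(318,225),bowl=(425,213),dish=(215,217),board=(300,200),g=(197,255),r=(405,250),blue=(361,135),tub=(258,142)).items():
    x,y=px;q=P[y-9:y+10,x-9:x+10].reshape(-1,3);t=q[q[:,2]>q[:,2].max()-.012]
    print(n,P[y,x].round(3),'top',t.mean(0).round(3),len(t),q[:,2].max().round(3))
# board
m=((hsv[...,0]>12)&(hsv[...,0]<35)&(hsv[...,1]>60)&(hsv[...,2]>110)).astype(np.uint8);m[:160]=0;m[270:]=0;m[:,:255]=0;m[:,345:]=0
c=np.vstack(cv2.findContours(m,cv2.RETR_EXTERNAL,cv2.CHAIN_APPROX_NONE)[0]).reshape(-1,2)
print('board',cv2.minAreaRect(plane(d,c,.012)[:,:2].astype(np.float32)))
save(d,'board.png',(250,100,345,300),3)
E
```

```text
R [[-0.016, -0.977, 0.21], [-1.0, 0.016, -0.003], [-0.001, -0.21, -0.978]]
greens ((0.5002505779266357, 0.3236747682094574), (0.24793356657028198, 0.25137436389923096), 87.53719329833984)
rice ((0.5044246912002563, -0.3115883469581604), (0.24634887278079987, 0.2507580518722534), 86.20429992675781)
salt [0.648 0.087 0.1  ] top [0.313 0.083 1.269] 1 1.269
pepper [ 0.656 -0.036  0.117] top [0.313 0.083 1.269] 3 1.269
sauce [ 0.795 -0.034  0.136] top [0.313 0.083 1.269] 1 1.269
red1 [0.336 0.069 0.089] top [0.313 0.083 1.269] 1 1.269
red2 [ 0.336 -0.083  0.09 ] top [0.313 0.083 1.269] 2 1.269
fork [0.505 0.059 0.024] top [0.313 0.083 1.269] 1 1.269
spoon [ 0.512 -0.04   0.026] top [0.313 0.083 1.269] 1 1.269
bowl [ 0.543 -0.365  0.028] top [0.313 0.083 1.269] 2 1.269
dish [0.54  0.269 0.032] top [0.313 0.083 1.269] 2 1.269
board [0.592 0.012 0.014] top [0.313 0.083 1.269] 2 1.269
g [0.43  0.325 0.006] top [0.313 0.083 1.269] 1 1.269
r [ 0.434 -0.302  0.007] top [ 0.434 -0.302  0.007] 356 0.014
blue [ 0.794 -0.185  0.031] top [ 0.797 -0.188  0.037] 45 0.043
tub [0.761 0.137 0.071] top [0.764 0.138 0.071] 319 0.077
board ((0.5505814552307129, 0.016179800033569336), (0.29690486192703247, 0.19591449201107025), 5.2005815505981445)
```

View pics/board.png

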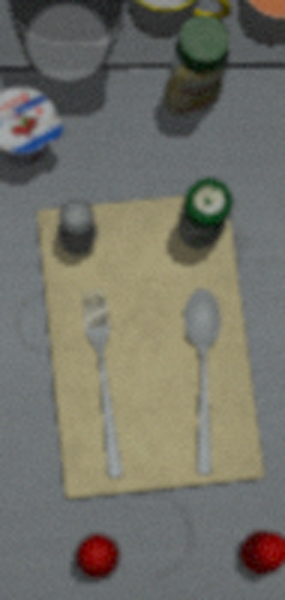

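Look-alikes (top image): salt – grey dome (276,173), versus red shakers (283,285), (338,284), (123,224). Pepper – green-lidded jar on the board (319,167), versus sauce bottle (317,118) and other jars (322,25), (308,18), (312,40). By the description, the two on the board are the ones to take, and the crop confirms it. Fork is (285,228) and spoon (318,225). Next I move above the board.

Request:
{"method": "play_rows", "body": {"moves": [[0.468,-0.345,-0.12,0,0,-2.69],[0.468,-0.345,-0.12,0,0,-2.69],[0.468,-0.345,-0.12,0,0,-2.69],[0.468,-0.345,-0.12,0,0,-2.69],[0.468,-0.345,-0.12,0,0,-2.69],[0.468,-0.345,-0.12,0,0,-2.69],[0.468,-0.345,-0.12,0,0,-2.69],[0.468,-0.345,-0.12,0,0,-2.69],[0.468,-0.345,-0.12,0,0,-2.69],[0.468,-0.345,-0.12,0,0,-2.69],[0.468,-0.345,-0.12,0,0,-2.69],[0.468,-0.345,-0.12,0,0,-2.69],[0.468,-0.345,-0.12,0,0,-2.69],[0.468,-0.345,-0.12,0,0,-2.69],[0.468,-0.345,-0.12,0,0,-2.69],[0.468,-0.345,-0.12,0,0,-2.69],[0.468,-0.345,-0.12,0,0,-2.69],[0.468,-0.345,-0.12,0,0,-2.69],[0.468,-0.345,-0.12,0,0,-2.69],[0.468,-0.345,-0.12,0,0,-2.69]]}}

```text
time: 2.1
eef_pos: [0.5105, 0.0204, 0.3511]
eef_rot: [180.0, -0.0, 179.8]
contact_force: [0.5, 0.5, -0.7]
grip_width: 0.0856
grasp_force: 0.0
```

```bash
python3 - <<'E'
from h import *
s,d=wrist();pickle.dump(d,open('w1.pkl','wb'));save(d,'w1.png')
print(s['joints'].round(1),s['eef_pos'],s['eef_rot'],s['time']);R,c=cam(d);print(c,R[:,2])
E
```

```text
[-7.1 10.6 12.9 92.3  0.  -7. ] [0.5104674  0.0204038  0.35105757] [ 1.79995152e+02 -2.84806509e-02  1.79828091e+02] 2.1
[0.44318196 0.0202172  0.49263134] [ 2.62262573e-01 -6.30997835e-04 -9.64996344e-01]
```

View pics/w1.png

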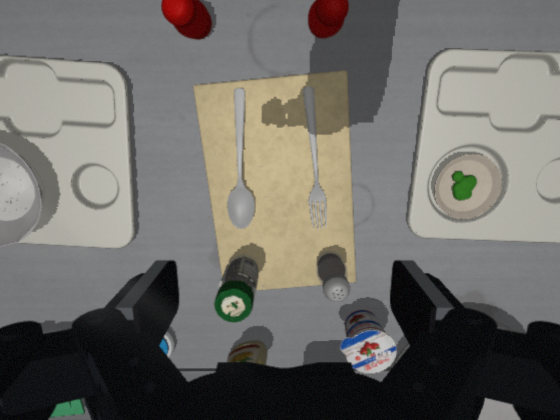

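The wrist view shows spoon (240,88–228), fork (309–318, 88–227), pepper jar lid (235,302), salt shaker dome (336,289) and both trays. Now I measure these.

```bash
python3 - <<'E'
from h import *
w=pickle.load(open('w1.pkl','rb'));t=pickle.load(open('top.pkl','rb'))
def cut(d,box,z=.0195):
    hsv=cv2.cvtColor(d['frame'],cv2.COLOR_RGB2HSV);x0,y0,x1,y1=box
    m=np.zeros(hsv.shape[:2],np.uint8);m[y0:y1,x0:x1]=(hsv[y0:y1,x0:x1,1]<60)
    c=max(cv2.findContours(cv2.morphologyEx(m,cv2.MORPH_CLOSE,np.ones((3,3))),cv2.RETR_EXTERNAL,cv2.CHAIN_APPROX_NONE)[0],key=cv2.contourArea).reshape(-1,2)
    p=plane(d,c,z)[:,:2].astype(np.float32);(cx,cy),s,a=cv2.minAreaRect(p)
    tip=p[p[:,0]>p[:,0].max()-.004].mean(0);hd=p[p[:,0]<p[:,0].min()+.004].mean(0)
    return np.round((cx,cy),4),np.round(s,3),round(a,1),'ends',hd.round(3),tip.round(3),'mid',((tip+hd)/2).round(4),'ang',np.degrees(np.arctan2(*(tip-hd)[::-1])).round(2)
print('fork w',cut(w,(296,82,340,235)));print('spoon w',cut(w,(215,82,262,240)))
print('fork t',cut(t,(272,190,295,262)));print('spoon t',cut(t,(306,190,328,262)))
P=cloud(w)
for n,(x,y),zt,zl in(('pepper',(235,302),.118,.1),('salt',(336,289),.102,.088)):
    q=P[y-25:y+26,x-25:x+26].reshape(-1,3);q=q[(q[:,2]>zl)&(q[:,2]<.13)]
    print(n,'dep',q.mean(0).round(4),((q.min(0)+q.max(0))/2).round(4),np.ptp(q,0).round(3),'ray',plane(w,(x,y),zt).round(4))
tp=cloud(t)
for n,(x,y),zl in(('pepper',(319,167),.1),('salt',(276,173),.088)):
    q=tp[y-12:y+13,x-12:x+13].reshape(-1,3);q=q[(q[:,2]>zl)&(q[:,2]<.13)];print(n,'top',q.mean(0).round(4),((q.min(0)+q.max(0))/2).round(4),np.ptp(q,0).round(3),q[:,2].max())
# tray features: near/far edges via top camera with line fits
hsv=cv2.cvtColor(t['frame'],cv2.COLOR_RGB2HSV)
for n,(x0,y0,x1,y1) in dict(greens=(150,185,246,282),rice=(360,180,456,276)).items():
    m=np.zeros(hsv.shape[:2],np.uint8);m[y0:y1,x0:x1]=((hsv[...,2]>125)&(hsv[...,1]<70))[y0:y1,x0:x1]
    c=max(cv2.findContours(m,cv2.RETR_EXTERNAL,cv2.CHAIN_APPROX_NONE)[0],key=cv2.contourArea).reshape(-1,2)
    p=plane(t,c,.016)[:,:2]
    o=np.array(cv2.minAreaRect(p.astype(np.float32))[0])
    for nm,ax,sg in(('near',0,-1),('far',0,1),('R',1,-1),('L',1,1)):
        q=p[(sg*(p-o)[:,ax]>.105)&(abs((p-o)[:,1-ax])<.08)]
        k=np.polyfit(q[:,1-ax],q[:,ax],1);print(n,nm,np.polyval(k,o[1-ax]).round(4),'slope deg',np.degrees(np.arctan(k[0])).round(2))
E
```

```text
fork w (array([0.5093, 0.0616]), array([0.192, 0.025]), 3.9, 'ends', array([0.415, 0.051], dtype=float32), array([0.603, 0.068], dtype=float32), 'mid', array([0.5094, 0.0594], dtype=float32), 'ang', np.float32(5.09))
spoon w (array([ 0.5098, -0.039 ]), array([0.038, 0.187]), 88.6, 'ends', array([ 0.417, -0.037], dtype=float32), array([ 0.602, -0.042], dtype=float32), 'mid', array([ 0.5099, -0.0393], dtype=float32), 'ang', np.float32(-1.39))
fork t (array([0.508 , 0.0638]), array([0.193, 0.028]), 4.4, 'ends', array([0.413, 0.053], dtype=float32), array([0.603, 0.07 ], dtype=float32), 'mid', array([0.5081, 0.0614], dtype=float32), 'ang', np.float32(5.22))
spoon t (array([ 0.5051, -0.0415]), array([0.202, 0.04 ]), 0.9, 'ends', array([ 0.406, -0.048], dtype=float32), array([ 0.604, -0.042], dtype=float32), 'mid', array([ 0.5047, -0.045 ], dtype=float32), 'ang', np.float32(1.7))
pepper dep [ 0.6638 -0.0399  0.1149] [ 0.6674 -0.0404  0.1095] [0.047 0.045 0.019] ray [[ 0.6621 -0.0384  0.118 ]]
salt dep [0.6574 0.0849 0.0957] [0.6593 0.0858 0.0948] [0.03  0.034 0.013] ray [[0.6541 0.083  0.102 ]]
pepper top [ 0.6638 -0.0381  0.1167] [ 0.6661 -0.0386  0.1126] [0.046 0.044 0.024] 0.1248438634934177
salt top [0.6587 0.0875 0.0971] [0.6601 0.0881 0.0965] [0.032 0.032 0.017] 0.1048808660025351
greens near 0.3793 slope deg 3.67
greens far 0.6233 slope deg 1.91
greens R 0.2016 slope deg -2.7
greens L 0.4441 slope deg 1.01
rice near 0.3858 slope deg -1.92
rice far 0.6255 slope deg 5.78
rice R -0.4306 slope deg -4.2
rice L -0.1887 slope deg -3.43
```

Request:
{"method": "play_rows", "body": {"moves": [[0.0015,0.0406,0.05,0,0,-0.082],[0.0015,0.0406,0.1,0,0,-0.082],[0.0015,0.0406,0.15,0,0,-0.082],[0.0015,0.0406,0.2,0,0,-0.082],[0.0015,0.0406,0.25,0,0,-0.082],[0.0015,0.0406,0.29,0,0,-0.082],[0.0015,0.0406,0.31,0,0,-0.082],[0.0015,0.0406,0.325,0,0,-0.082],[0.0015,0.0406,0.336,0,0,-0.082],[0.0015,0.0406,0.336,0,0,-0.082],[0.0015,0.0406,0.336,0,0,-0.082]], "grip": 0.06}}

```text
time: 3.25
eef_pos: [0.5093, 0.061, 0.0158]
eef_rot: [-180.0, 0.0, -175.3]
contact_force: [-0.4, -0.4, 0.1]
grip_width: 0.0599
grasp_force: 0.0
```

Request:
{"method": "play_rows", "body": {"moves": [[0,0,0,0,0,0],[0,0,0,0,0,0],[0,0,0,0,0,0],[0,0,0,0,0,0],[0,0,0,0,0,0],[0,0,0,0,0,0],[0,0,0,0,0,0],[0,0,0,0,0,0]], "grip": 0.0, "grip_force": 30}}

```text
time: 4.05
eef_pos: [0.5094, 0.061, 0.0158]
eef_rot: [-180.0, 0.1, -175.2]
contact_force: [-0.5, 0.9, 6.6]
grip_width: 0.0169
grasp_force: 26.8
```

Request:
{"method": "play_rows", "body": {"moves": [[0,0,-0.01,0,0,0],[0,0,-0.04,0,0,0],[0,0,-0.09,0,0,0],[0,0,-0.14,0,0,0],[-0.01,0.04,-0.17,0,0,0],[-0.02,0.08,-0.2,0,0,0],[-0.03,0.12,-0.23,0,0,0],[-0.04,0.16,-0.26,0,0,0],[-0.05,0.2,-0.28,0,0,0],[-0.0625,0.235,-0.3,0,0,0],[-0.0625,0.265,-0.314,0,0,0],[-0.0625,0.265,-0.314,0,0,0],[-0.0625,0.265,-0.314,0,0,0]]}}

```text
time: 5.35
eef_pos: [0.5489, 0.3308, 0.3293]
eef_rot: [-180.0, -0.0, -175.1]
contact_force: [0.7, 0.6, -0.4]
grip_width: 0.0168
grasp_force: 24.9
```

```bash
python3 - <<'E'
from h import *
s,d=wrist();pickle.dump(d,open('w2.pkl','wb'));save(d,'w2.png')
print(s['joints'].round(1),s['eef_pos'],s['eef_rot'],s['time'],s['grip_width'])
E
```

```text
[23.6 24.4 29.7 95.3 -0.  18.7] [0.54887001 0.33079925 0.32925359] [-1.79980598e+02 -1.83372830e-02 -1.75148793e+02] 5.35 0.016834913667603084
```

View pics/w2.png

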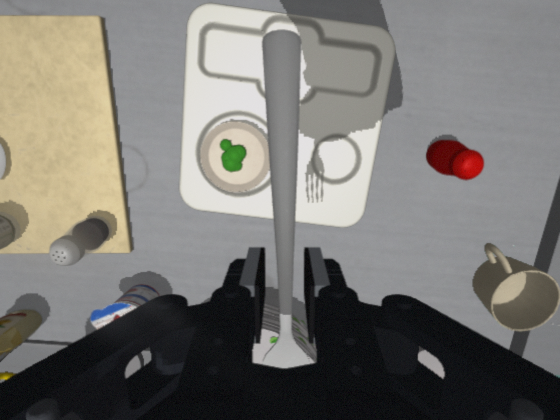

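The view shows the greens tray: corners near (190,8), (393,38), (362,225), (182,207), groove at top (200–390, 20–100), round recess at (337,158), dish at (235,157). The fork is held level. I measure the tray next.

```bash
cat >> h.py <<'E'
def tray(d,lo,box):
    g=cv2.cvtColor(d['frame'],cv2.COLOR_RGB2HSV);x0,y0,x1,y1=box
    m=np.zeros(g.shape[:2],np.uint8);m[y0:y1,x0:x1]=(d['Z'][y0:y1,x0:x1]>.009)&(d['Z'][y0:y1,x0:x1]<.06)
    return m
E
python3 - <<'E'
from h import *
d=pickle.load(open('w2.pkl','rb'));P=cloud(d);Z=P[...,2]
print('z tray',np.median(Z[170:185,300:320]),'table',np.median(Z[60:100,130:160]))
g=cv2.cvtColor(d['frame'],cv2.COLOR_RGB2GRAY).astype(float)
# edges by subpixel gradient along scan lines
def edge(a,b):  # strongest gradient on segment a->b
    n=60;s=np.linspace(0,1,n);x=a[0]+(b[0]-a[0])*s;y=a[1]+(b[1]-a[1])*s
    v=cv2.remap(cv2.GaussianBlur(g,(3,3),0).astype(np.float32),x.astype(np.float32)[None],y.astype(np.float32)[None],cv2.INTER_LINEAR)[0]
    k=np.argmax(abs(np.gradient(v)));return x[k],y[k]
S={'R(left px)':[edge((172,y),(196,y)) for y in range(30,190,6)],
'L(right px)':[edge((380-.2*(y-120)+14,y),(380-.2*(y-120)-14,y)) for y in range(60,205,6)],
'far':[edge((x,227+.09*(x-280)),(x,205+.09*(x-280))) for x in list(range(205,262,6))+list(range(325,350,5))]}
for n,p in S.items():
    w=plane(d,p,.016)[:,:2];m=np.median(w,0);vx,vy,cx,cy=cv2.fitLine(w.astype(np.float32),cv2.DIST_HUBER,0,.001,.001).ravel()
    print(n,(cx.round(4),cy.round(4)),np.degrees(np.arctan2(vy,vx)).round(2),w[[0,-1]].round(3).tolist())
for n,px in dict(recess=(337,158),grL=(385,65),grR=(202,47),notchN=(290,18),notchF=(290,103),dish=(235,157)).items(): print(n,plane(d,px,.016).round(4))
gg=cv2.cvtColor(d['frame'],cv2.COLOR_RGB2GRAY)
c=cv2.HoughCircles(cv2.resize(gg[125:195,295:380],None,fx=4,fy=4),cv2.HOUGH_GRADIENT,1,400,param1=60,param2=15,minRadius=75,maxRadius=115)
print(c); 
if c is not None: print(plane(d,[c[0,0,0]/4+295,c[0,0,1]/4+125],.016))
E
```

```text
z tray 0.015131363940779019 table -0.0011571352482347141
R(left px) (np.float32(0.4719), np.float32(0.2012)) -2.37 [[0.402, 0.204], [0.589, 0.196]]
L(right px) (np.float32(0.5261), np.float32(0.4447)) -3.61 [[0.413, 0.455], [0.593, 0.441]]
far (np.float32(0.6225), np.float32(0.3141)) 87.76 [[0.618, 0.23], [0.626, 0.42]]
recess [[0.5353 0.3973 0.016 ]]
grL [[0.42   0.4407 0.016 ]]
grR [[0.4188 0.2218 0.016 ]]
notchN [[0.379  0.3227 0.016 ]]
notchF [[0.473  0.3312 0.016 ]]
dish [[0.5452 0.2669 0.016 ]]
[[[162.5 132.5  80.8]]]
[[0.53563562 0.395602   0.016     ]]
```

Request:
{"method": "play_rows", "body": {"moves": [[0.012,0.001,0.02,0,0,-0.144],[0.025,0.002,0.04,0,0,-0.288],[0.037,0.002,0.06,0,0,-0.432],[0.05,0.003,0.08,0,0,-0.576],[0.062,0.004,0.1,0,0,-0.72],[0.074,0.005,0.12,0,0,-0.864],[0.087,0.005,0.14,0,0,-1.007],[0.1,0.006,0.16,0,0,-1.15],[0.112,0.007,0.18,0,0,-1.295],[0.1237,0.0077,0.2,0,0,-1.439],[0.1237,0.0077,0.23,0,0,-1.439],[0.1237,0.0077,0.26,0,0,-1.439],[0.1237,0.0077,0.28,0,0,-1.439],[0.1237,0.0077,0.295,0,0,-1.439],[0.1237,0.0077,0.305,0,0,-1.439],[0.1237,0.0077,0.313,0,0,-1.439],[0.1237,0.0077,0.3185,0,0,-1.439],[0.1237,0.0077,0.3185,0,0,-1.439],[0.1237,0.0077,0.3185,0,0,-1.439]]}}

```text
time: 7.3
eef_pos: [0.4255, 0.3277, 0.0112]
eef_rot: [-180.0, 0.0, -92.8]
contact_force: [-0.7, -0.7, 0.0]
grip_width: 0.0171
grasp_force: 24.9
```

Request:
{"method": "play_rows", "body": {"moves": [[0,0,0.0012,0,0,0],[0,0,0.0012,0,0,0]]}}

```text
time: 7.5
eef_pos: [0.4256, 0.3279, 0.0099]
eef_rot: [-180.0, 0.0, -92.8]
contact_force: [0.4, 1.0, -0.2]
grip_width: 0.0167
grasp_force: 25.1
```

Request:
{"method": "play_rows", "body": {"moves": [[0,0,0,0,0,0],[0,0,0,0,0,0],[0,0,0,0,0,0],[0,0,0,0,0,0],[0,0,0,0,0,0],[0,0,0,0,0,0]], "grip": 0.045}}

```text
time: 8.1
eef_pos: [0.4253, 0.3277, 0.0096]
eef_rot: [180.0, 0.0, -92.8]
contact_force: [-0.9, -0.1, 0.0]
grip_width: 0.0451
grasp_force: 0.0
```

Request:
{"method": "play_rows", "body": {"moves": [[0,0,-0.02,0,0,0],[0,0,-0.06,0,0,0],[0,0,-0.11,0,0,0],[0.03,-0.008,-0.15,0,0,0.14],[0.07,-0.02,-0.18,0,0,0.28],[0.11,-0.031,-0.19,0,0,0.42],[0.15,-0.042,-0.19,0,0,0.56],[0.19,-0.054,-0.19,0,0,0.7],[0.23,-0.065,-0.19,0,0,0.85],[0.27,-0.076,-0.19,0,0,0.99],[0.3,-0.085,-0.19,0,0,1.13],[0.33,-0.093,-0.19,0,0,1.27],[0.3632,-0.1025,-0.19,0,0,1.41],[0.3632,-0.1025,-0.19,0,0,1.546],[0.3632,-0.1025,-0.19,0,0,1.546],[0.3632,-0.1025,-0.19,0,0,1.546],[0.3632,-0.1025,-0.19,0,0,1.546]], "grip": 0.06}}

```text
time: 9.8
eef_pos: [0.5099, -0.0395, 0.1996]
eef_rot: [180.0, -0.0, 178.9]
contact_force: [-0.1, -0.6, 0.5]
grip_width: 0.0595
grasp_force: 0.0
```

```bash
python3 - <<'E'
from h import *
s,d=wrist();print(s['eef_pos'],s['eef_rot'],s['joints'].round(1))
hsv=cv2.cvtColor(d['frame'],cv2.COLOR_RGB2HSV);P=cloud(d)
m=((hsv[...,1]<60)&(abs(P[...,0]-.51)<.11)&(abs(P[...,1]+.04)<.03)&(P[...,2]<.035)&(P[...,2]>.005)).astype(np.uint8)
c=max(cv2.findContours(m,0,cv2.CHAIN_APPROX_NONE)[0],key=cv2.contourArea).reshape(-1,2)
p=plane(d,c,.0195)[:,:2].astype(np.float32);print(cv2.minAreaRect(p),p.min(0),p.max(0))
d=manip.snapshot('top');save(d,'t2.png',(140,150,340,300),4)
E
```

```text
[ 0.50986459 -0.03945939  0.19964792] [ 1.79996394e+02 -1.16416526e-03  1.78864952e+02] [-13.8  11.7  -7.6  70.7   0.  -12.7]
((0.5098590850830078, -0.04042360931634903), (0.03804752230644226, 0.18868735432624817), 89.73843383789062) [ 0.4155211  -0.05974944] [ 0.6042159  -0.02164361]
```

View pics/t2.png

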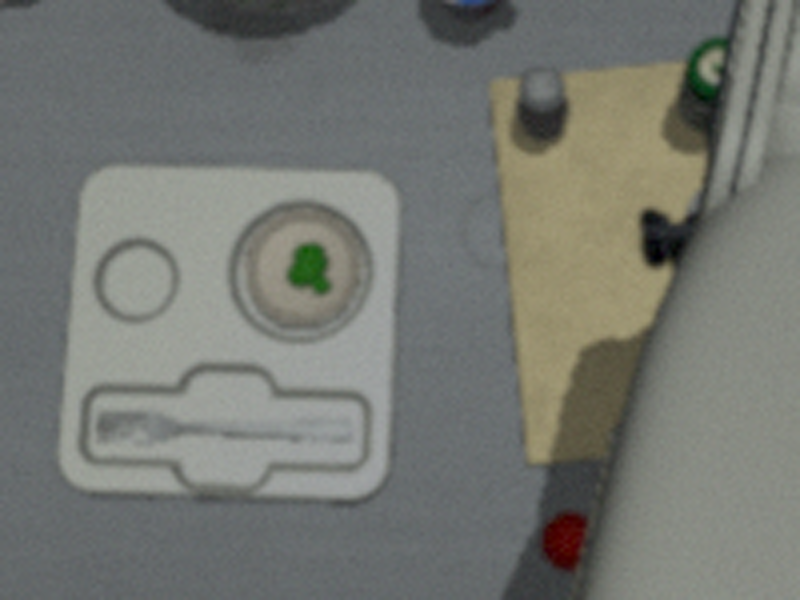

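The fork lies centred in the groove ((95–353, 430) in the crop). Now the spoon.

Request:
{"method": "play_rows", "body": {"moves": [[0,-0.001,0.05,0,0,0],[0,-0.001,0.1,0,0,0],[0,-0.001,0.14,0,0,0],[0,-0.001,0.16,0,0,0],[0,-0.001,0.175,0,0,0],[0,-0.001,0.184,0,0,0],[0,-0.001,0.184,0,0,0],[0,-0.001,0.184,0,0,0]], "grip": 0.06}}

```text
time: 10.7
eef_pos: [0.5104, -0.041, 0.0162]
eef_rot: [-180.0, 0.0, 178.7]
contact_force: [0.3, 0.1, 0.1]
grip_width: 0.0596
grasp_force: 0.0
```

Request:
{"method": "play_rows", "body": {"moves": [[0,0,0,0,0,0],[0,0,0,0,0,0],[0,0,0,0,0,0],[0,0,0,0,0,0],[0,0,0,0,0,0],[0,0,0,0,0,0],[0,0,0,0,0,0],[0,0,0,0,0,0]], "grip": 0.0, "grip_force": 30}}

```text
time: 11.5
eef_pos: [0.5106, -0.0412, 0.0166]
eef_rot: [-180.0, 0.1, 178.6]
contact_force: [-2.0, 0.3, 6.2]
grip_width: 0.0271
grasp_force: 29.2
```

Request:
{"method": "play_rows", "body": {"moves": [[0,0,-0.01,0,0,0],[0,0,-0.04,0,0,0],[0,0,-0.09,0,0,0],[0,0,-0.14,0,0,0],[-0.01,-0.04,-0.17,0,0,0],[-0.02,-0.08,-0.2,0,0,0],[-0.03,-0.12,-0.23,0,0,0],[-0.04,-0.16,-0.26,0,0,0],[-0.0456,-0.2,-0.28,0,0,0],[-0.0456,-0.235,-0.3,0,0,0],[-0.0456,-0.263,-0.314,0,0,0],[-0.0456,-0.263,-0.314,0,0,0],[-0.0456,-0.263,-0.314,0,0,0],[-0.0456,-0.263,-0.314,0,0,0]]}}

```text
time: 12.9
eef_pos: [0.5491, -0.3041, 0.3295]
eef_rot: [180.0, -0.0, 178.7]
contact_force: [-0.2, -0.4, -0.2]
grip_width: 0.0267
grasp_force: 29.5
```

```bash
python3 - <<'E'
from h import *
s,d=wrist();pickle.dump(d,open('w3.pkl','wb'));save(d,'w3.png')
print(s['joints'].round(1),s['eef_pos'],s['eef_rot'],s['time'],s['grip_width'])
E
```

```text
[-36.6  22.9  27.3  94.4   0.  -35.3] [ 0.54914637 -0.30413371  0.32949824] [ 1.79967469e+02 -2.53874994e-02  1.78663009e+02] 12.9 0.026683398381105967
```

View pics/w3.png

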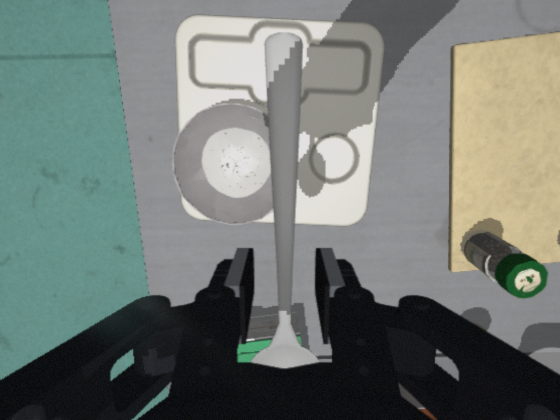

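The rice tray outline spans (177–383, 14–226), round recess at (334,158), groove at (190–368, 35–95), bowl at (237,162). The spoon is held level.

```bash
python3 - <<'E'
from h import *
d=pickle.load(open('w3.pkl','rb'))
gg=cv2.cvtColor(d['frame'],cv2.COLOR_RGB2GRAY);g=cv2.GaussianBlur(gg,(3,3),0).astype(np.float32)
def edge(a,b):
    s=np.linspace(0,1,60);x=(a[0]+(b[0]-a[0])*s).astype(np.float32);y=(a[1]+(b[1]-a[1])*s).astype(np.float32)
    v=cv2.remap(g,x[None],y[None],cv2.INTER_LINEAR)[0];k=np.argmax(abs(np.gradient(v)));return x[k],y[k]
S={'R':[edge((166,y),(186,y)) for y in range(35,100,5)],
'L':[edge((375-.085*(y-120)+14,y),(375-.085*(y-120)-14,y)) for y in range(45,210,6)],
'near':[edge((x,5+.06*(x-190)),(x,23+.06*(x-190))) for x in range(195,300,6)],
'far':[edge((x,230),(x,212)) for x in list(range(195,215,5))+list(range(305,355,5))]}
for n,p in S.items():
    w=plane(d,p,.016)[:,:2];vx,vy,cx,cy=cv2.fitLine(w.astype(np.float32),cv2.DIST_HUBER,0,.001,.001).ravel()
    print(n,(cx.round(4),cy.round(4)),np.degrees(np.arctan2(vy,vx)).round(2),w[[0,-1]].round(3).tolist())
for n,px in dict(recess=(334,158),grL=(368,68),grR=(190,62),notchN=(280,20),notchF=(258,103)).items(): print(n,plane(d,px,.016).round(4))
c=cv2.HoughCircles(cv2.resize(gg[125:195,295:375],None,fx=4,fy=4),cv2.HOUGH_GRADIENT,1,400,param1=60,param2=15,minRadius=75,maxRadius=115)
print(c,plane(d,[c[0,0,0]/4+295,c[0,0,1]/4+125],.016))
E
```

```text
R (np.float32(0.4309), np.float32(-0.4307)) -3.74 [[0.394, -0.428], [0.461, -0.433]]
L (np.float32(0.5351), np.float32(-0.1921)) -3.94 [[0.411, -0.184], [0.609, -0.197]]
near (np.float32(0.3802), np.float32(-0.3461)) 81.57 [[0.374, -0.404], [0.381, -0.286]]
far (np.float32(0.6293), np.float32(-0.2853)) 85.95 [[0.618, -0.426], [0.632, -0.217]]
recess [[ 0.5428 -0.2402  0.016 ]]
grL [[ 0.4357 -0.201   0.016 ]]
grR [[ 0.4242 -0.4141  0.016 ]]
notchN [[ 0.3812 -0.3053  0.016 ]]
notchF [[ 0.4729 -0.3348  0.016 ]]
[[[154.5 129.5  81. ]]] [[ 0.54200115 -0.24064519  0.016     ]]
```

Request:
{"method": "play_rows", "body": {"moves": [[0.012,-0.0007,0.02,0,0,0.147],[0.024,-0.0013,0.04,0,0,0.294],[0.036,-0.002,0.06,0,0,0.44],[0.048,-0.0027,0.08,0,0,0.587],[0.06,-0.0033,0.1,0,0,0.734],[0.072,-0.004,0.12,0,0,0.88],[0.084,-0.0047,0.13,0,0,1.027],[0.096,-0.0053,0.14,0,0,1.174],[0.108,-0.006,0.16,0,0,1.32],[0.1195,-0.0067,0.18,0,0,1.467],[0.1195,-0.0067,0.2,0,0,1.614],[0.1195,-0.0067,0.23,0,0,1.614],[0.1195,-0.0067,0.26,0,0,1.614],[0.1195,-0.0067,0.28,0,0,1.614],[0.1195,-0.0067,0.295,0,0,1.614],[0.1195,-0.0067,0.305,0,0,1.614],[0.1195,-0.0067,0.313,0,0,1.614],[0.1195,-0.0067,0.3187,0,0,1.614],[0.1195,-0.0067,0.3187,0,0,1.614],[0.1195,-0.0067,0.3187,0,0,1.614]]}}

```text
time: 14.95
eef_pos: [0.43, -0.309, 0.0112]
eef_rot: [180.0, 0.0, 86.2]
contact_force: [0.3, -1.0, -0.8]
grip_width: 0.0268
grasp_force: 29.5
```

Request:
{"method": "play_rows", "body": {"moves": [[0,0,0.0008,0,0,0],[0,0,0.0008,0,0,0]]}}

```text
time: 15.15
eef_pos: [0.43, -0.3092, 0.0107]
eef_rot: [179.9, 0.0, 86.2]
contact_force: [0.1, 2.0, 3.3]
grip_width: 0.0268
grasp_force: 30.2
```

Request:
{"method": "play_rows", "body": {"moves": [[0,0,0,0,0,0],[0,0,0,0,0,0],[0,0,0,0,0,0],[0,0,0,0,0,0],[0,0,0,0,0,0],[0,0,0,0,0,0]], "grip": 0.048}}

```text
time: 15.75
eef_pos: [0.4297, -0.3089, 0.01]
eef_rot: [-180.0, -0.0, 86.2]
contact_force: [0.4, -0.8, 1.0]
grip_width: 0.0478
grasp_force: 0.0
```

Request:
{"method": "play_rows", "body": {"moves": [[0,0,-0.02,0,0,0],[0,0,-0.06,0,0,0],[0,0,-0.11,0,0,0],[0.02,0.007,-0.15,0,0,-0.14],[0.05,0.018,-0.18,0,0,-0.28],[0.09,0.031,-0.2,0,0,-0.42],[0.13,0.045,-0.22,0,0,-0.56],[0.17,0.06,-0.24,0,0,-0.7],[0.2,0.07,-0.26,0,0,-0.84],[0.23,0.08,-0.28,0,0,-0.98],[0.26,0.091,-0.29,0,0,-1.12],[0.29,0.1,-0.29,0,0,-1.26],[0.32,0.112,-0.29,0,0,-1.4],[0.3375,0.1182,-0.29,0,0,-1.54],[0.3375,0.1182,-0.29,0,0,-1.637],[0.3375,0.1182,-0.29,0,0,-1.637],[0.3375,0.1182,-0.29,0,0,-1.637]]}}

```text
time: 17.45
eef_pos: [0.5702, 0.0198, 0.3]
eef_rot: [-180.0, -0.0, 179.8]
contact_force: [-0.0, 0.3, 0.8]
grip_width: 0.0481
grasp_force: 0.0
```

```bash
python3 - <<'E'
from h import *
s,d=wrist();pickle.dump(d,open('w4.pkl','wb'));print(s['eef_pos'],s['eef_rot'],s['joints'].round(1))
P=cloud(d)
for n,c,lo,hi in(('pepper',(.665,-.039),.095,.13),('salt',(.659,.086),.085,.11)):
    m=(np.hypot(P[...,0]-c[0],P[...,1]-c[1])<.04)&(P[...,2]>lo)&(P[...,2]<hi)
    q=P[m];tz=q[q[:,2]>np.percentile(q[:,2],95)-.006]
    print(n,len(q),'mid',((np.percentile(q,1,0)+np.percentile(q,99,0))/2).round(4),np.ptp(q,0).round(3),'topdisc',tz.mean(0).round(4),np.ptp(tz,0).round(3))
    mm=((np.hypot(P[...,0]-c[0],P[...,1]-c[1])<.04)&(P[...,2]>.03)).astype(np.uint8)
    # side silhouette at mid height, rows of body
    for z in(.04,.06,.08):
        b=P[(abs(P[...,2]-z)<.006)&(np.hypot(P[...,0]-c[0],P[...,1]-c[1])<.045)]
        if len(b): print('  z',z,'y mid',((np.percentile(b[:,1],2)+np.percentile(b[:,1],98))/2).round(4),'w',np.ptp(b[:,1]).round(3),'xmin',np.percentile(b[:,0],3).round(4))
save(d,'w4.png')
d=manip.snapshot('top');save(d,'t3.png',(350,170,470,290),5)
E
```

```text
[0.57015384 0.01979612 0.30000654] [-1.79997062e+02 -1.37394535e-02  1.79784839e+02] [-6.4 16.4 13.3 87.  -0.  -6.2]
pepper 766 mid [ 0.6663 -0.0277  0.107 ] [0.045 0.022 0.024] topdisc [ 0.6664 -0.0286  0.1163] [0.044 0.019 0.007]
  z 0.04 y mid -0.0392 w 0.044 xmin 0.6439
  z 0.06 y mid -0.039 w 0.044 xmin 0.6439
  z 0.08 y mid -0.0355 w 0.039 xmin 0.6446
salt 266 mid [0.659  0.0809 0.0924] [0.031 0.026 0.015] topdisc [0.6599 0.0754 0.096 ] [0.026 0.009 0.007]
  z 0.04 y mid 0.0839 w 0.042 xmin 0.6381
  z 0.06 y mid 0.0844 w 0.037 xmin 0.6409
  z 0.08 y mid 0.0823 w 0.028 xmin 0.6444
```

View pics/w4.png

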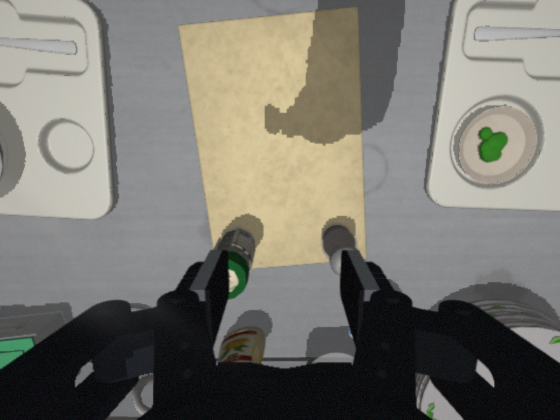

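View pics/t3.png

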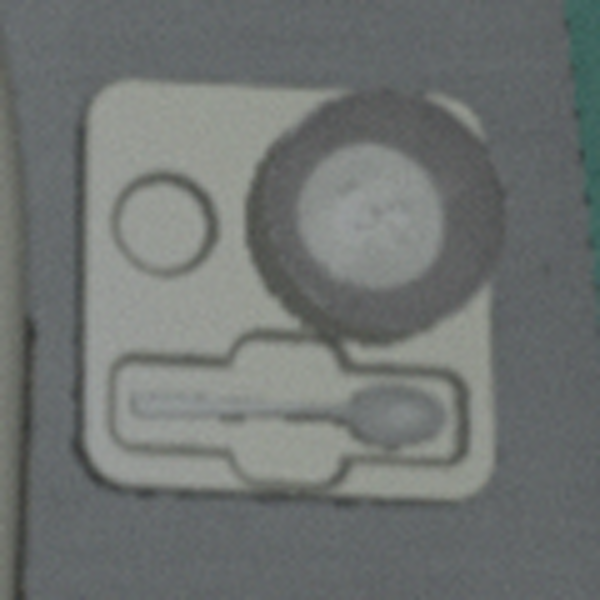

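Spoon sits well centred in its groove, bowl undisturbed. Now the pepper jar.

Request:
{"method": "play_rows", "body": {"moves": [[-0.035,-0.02,0,0,0,0],[-0.07,-0.04,0.01,0,0,0],[-0.0963,-0.0587,0.03,0,0,0],[-0.0963,-0.0587,0.06,0,0,0],[-0.0963,-0.0587,0.1,0,0,0],[-0.0963,-0.0587,0.14,0,0,0],[-0.0963,-0.0587,0.18,0,0,0],[-0.0963,-0.0587,0.21,0,0,0],[-0.0963,-0.0587,0.23,0,0,0],[-0.0963,-0.0587,0.23,0,0,0],[-0.0963,-0.0587,0.23,0,0,0]], "grip": 0.078}}

```text
time: 18.65
eef_pos: [0.6666, -0.0394, 0.0707]
eef_rot: [-180.0, 0.0, 179.9]
contact_force: [0.1, 0.0, 1.0]
grip_width: 0.0778
grasp_force: 0.0
```

Request:
{"method": "play_rows", "body": {"moves": [[0,0,0,0,0,0],[0,0,0,0,0,0],[0,0,0,0,0,0],[0,0,0,0,0,0],[0,0,0,0,0,0],[0,0,0,0,0,0],[0,0,0,0,0,0],[0,0,0,0,0,0]], "grip": 0.03, "grip_force": 35}}

```text
time: 19.45
eef_pos: [0.6673, -0.0394, 0.0717]
eef_rot: [-179.9, 0.2, 179.9]
contact_force: [0.2, -2.1, 7.0]
grip_width: 0.0447
grasp_force: 35.2
```

Request:
{"method": "play_rows", "body": {"moves": [[0,0,-0.01,0,0,0],[0,0,-0.03,0,0,0],[0,0,-0.06,0,0,0],[0.004,0.012,-0.09,0,0,0],[0.01,0.032,-0.115,0,0,0],[0.018,0.062,-0.13,0,0,0],[0.03,0.1,-0.13,0,0,0],[0.042,0.14,-0.13,0,0,0],[0.054,0.18,-0.13,0,0,0],[0.066,0.22,-0.13,0,0,0],[0.078,0.26,-0.13,0,0,0],[0.09,0.3,-0.13,0,0,0],[0.101,0.338,-0.13,0,0,0],[0.111,0.372,-0.13,0,0,0],[0.12,0.4,-0.13,0,0,0],[0.127,0.42,-0.13,0,0,0],[0.1305,0.432,-0.13,0,0,0],[0.1305,0.4352,-0.13,0,0,0],[0.1305,0.4352,-0.13,0,0,0],[0.1305,0.4352,-0.13,0,0,0]]}}

```text
time: 21.45
eef_pos: [0.5368, 0.3955, 0.2002]
eef_rot: [-180.0, -0.0, 179.9]
contact_force: [1.0, -0.3, -1.1]
grip_width: 0.0445
grasp_force: 35.8
```

```bash
python3 - <<'E'
from h import *
s,d=wrist();print(s['eef_pos'],s['eef_rot'],s['grip_width'],s['time']);P=cloud(d)
p=s['eef_pos']
for z in(.15,.17,.19):
    b=P[(abs(P[...,2]-z)<.006)&(np.hypot(P[...,0]-p[0],P[...,1]-p[1])<.03)]
    print(z,len(b),b[:,:2].min(0).round(4) if len(b) else '',b[:,:2].max(0).round(4) if len(b) else '')
save(d,'w5.png')
E
```

```text
[0.53683025 0.39547271 0.20016124] [-1.79985012e+02 -4.45055835e-04  1.79898472e+02] 0.04450489291129254 21.45
0.15 231 [0.5132 0.3717] [0.5284 0.4143]
0.17 459 [0.513  0.3721] [0.528  0.4166]
0.19 652 [0.5132 0.3717] [0.5298 0.4168]
```

View pics/w5.png

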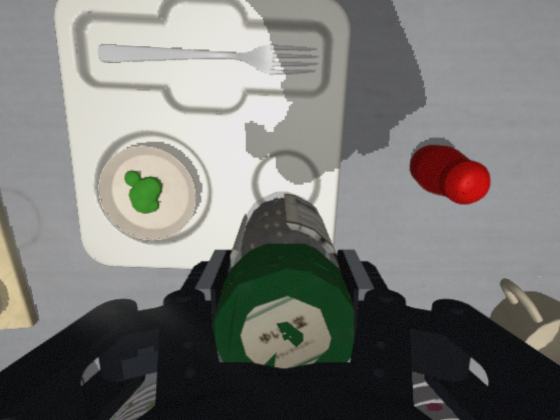

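```bash
python3 - <<'E'
from h import *
d=pickle.load(open('w4.pkl','rb'))
s,d=wrist()
print(plane(d,[(253,182),(320,182),(287,150),(286.5,183),(330,60),(80,45),(205,113),(57,20),(348,20)],.016).round(4))
E
```

```text
[[0.5346 0.3659 0.016 ]
 [0.5347 0.4286 0.016 ]
 [0.5049 0.3977 0.016 ]
 [0.5356 0.3972 0.016 ]
 [0.4286 0.4344 0.016 ]
 [0.417  0.2229 0.016 ]
 [0.4722 0.3248 0.016 ]
 [0.398  0.207  0.016 ]
 [0.3978 0.4483 0.016 ]]
```

Request:
{"method": "play_rows", "body": {"moves": [[0,0.0025,0.015,0,0,0],[0,0.0025,0.045,0,0,0],[0,0.0025,0.075,0,0,0],[0,0.0025,0.1,0,0,0],[0,0.0025,0.115,0,0,0],[0,0.0025,0.122,0,0,0],[0,0.0025,0.127,0,0,0],[0,0.0025,0.131,0,0,0],[0,0.0025,0.1335,0,0,0],[0,0.0025,0.1345,0,0,0],[0,0.0025,0.1345,0,0,0],[0,0.0025,0.1345,0,0,0]]}}

```text
time: 22.75
eef_pos: [0.5365, 0.399, 0.066]
eef_rot: [180.0, 0.0, 180.0]
contact_force: [0.1, 0.2, -1.9]
grip_width: 0.0445
grasp_force: 35.8
```

Request:
{"method": "play_rows", "body": {"moves": [[0,0,0.001,0,0,0],[0,0,0.001,0,0,0],[0,0,0.001,0,0,0]]}}

```text
time: 23.05
eef_pos: [0.5367, 0.399, 0.0657]
eef_rot: [180.0, 0.1, 180.0]
contact_force: [-0.4, -0.8, 5.3]
grip_width: 0.0444
grasp_force: 36.0
```

Request:
{"method": "play_rows", "body": {"moves": [[0,0,0,0,0,0],[0,0,0,0,0,0],[0,0,0,0,0,0],[0,0,0,0,0,0],[0,0,0,0,0,0]], "grip": 0.07}}

```text
time: 23.55
eef_pos: [0.5363, 0.3989, 0.0645]
eef_rot: [-180.0, -0.0, 180.0]
contact_force: [-1.4, -0.1, 0.8]
grip_width: 0.0701
grasp_force: 0.0
```

Request:
{"method": "play_rows", "body": {"moves": [[0,0,-0.02,0,0,0],[0,0,-0.06,0,0,0],[0,0,-0.11,0,0,0],[-0.01,-0.02,-0.14,0,0,0],[-0.02,-0.05,-0.16,0,0,0],[-0.035,-0.09,-0.16,0,0,0],[-0.05,-0.13,-0.16,0,0,0],[-0.065,-0.17,-0.16,0,0,0],[-0.08,-0.21,-0.16,0,0,0],[-0.095,-0.25,-0.16,0,0,0],[-0.11,-0.285,-0.16,0,0,0],[-0.123,-0.314,-0.16,0,0,0],[-0.123,-0.314,-0.16,0,0,0],[-0.123,-0.314,-0.16,0,0,0]], "grip": 0.078}}

```text
time: 24.95
eef_pos: [0.6592, 0.0842, 0.2242]
eef_rot: [180.0, -0.0, 179.9]
contact_force: [0.1, -0.4, 0.6]
grip_width: 0.0783
grasp_force: 0.0
```

```bash
python3 - <<'E'
from h import *
s,d=wrist();print(s['eef_pos'],s['eef_rot'],s['time']);P=cloud(d);c=(.659,.085)
for z in(.03,.045,.06,.075):
    b=P[(abs(P[...,2]-z)<.006)&(np.hypot(P[...,0]-c[0],P[...,1]-c[1])<.04)]
    if len(b): print(z,len(b),np.percentile(b[:,:2],2,0).round(4),np.percentile(b[:,:2],98,0).round(4))
q=P[(np.hypot(P[...,0]-c[0],P[...,1]-c[1])<.04)&(P[...,2]>.085)&(P[...,2]<.11)];print(len(q),np.percentile(q,2,0).round(4),np.percentile(q,98,0).round(4))
save(d,'w6.png')
t=manip.snapshot('top');Q=cloud(t);b=Q[(np.hypot(Q[...,0]-.536,Q[...,1]-.397)<.04)&(Q[...,2]>.1)&(Q[...,2]<.13)];print('jar',len(b),np.percentile(b,3,0).round(4),np.percentile(b,97,0).round(4))
E
```

```text
[0.65917759 0.0842101  0.22422534] [ 1.79984654e+02 -3.62243187e-02  1.79866989e+02] 24.95
0.03 25 [0.6387 0.0701] [0.6456 0.0983]
0.045 197 [0.6385 0.0644] [0.6609 0.1069]
0.06 259 [0.6412 0.0669] [0.6607 0.1041]
0.075 139 [0.6439 0.07  ] [0.6563 0.1011]
1383 [0.6454 0.0708 0.0877] [0.6751 0.1008 0.1005]
jar 216 [0.5163 0.3754 0.104 ] [0.5545 0.4172 0.1169]
```

View pics/w6.png

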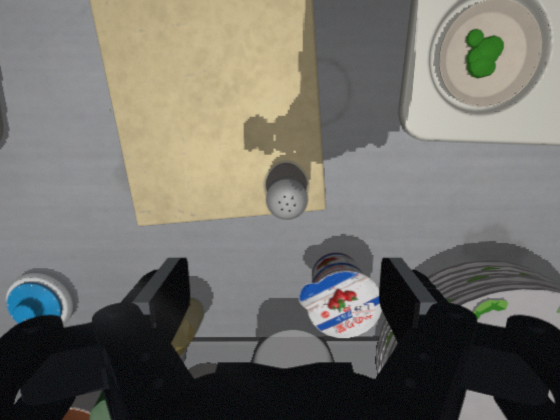

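Salt dome is at (288,198), measured centre (0.6604, 0.0858); the jar stands upright in its recess with its top at z ≈ 0.112–0.117. Now I grasp the salt.

Request:
{"method": "play_rows", "body": {"moves": [[-0.0013,0.0016,0.03,0,0,0],[-0.0013,0.0016,0.07,0,0,0],[-0.0013,0.0016,0.11,0,0,0],[-0.0013,0.0016,0.145,0,0,0],[-0.0013,0.0016,0.17,0,0,0],[-0.0013,0.0016,0.187,0,0,0],[-0.0013,0.0016,0.187,0,0,0],[-0.0013,0.0016,0.187,0,0,0]]}}

```text
time: 25.85
eef_pos: [0.6603, 0.0875, 0.0382]
eef_rot: [180.0, 0.0, -180.0]
contact_force: [-0.3, 0.5, -0.2]
grip_width: 0.0779
grasp_force: 0.0
```

Request:
{"method": "play_rows", "body": {"moves": [[0,0,0,0,0,0],[0,0,0,0,0,0],[0,0,0,0,0,0],[0,0,0,0,0,0],[0,0,0,0,0,0],[0,0,0,0,0,0],[0,0,0,0,0,0],[0,0,0,0,0,0]], "grip": 0.025, "grip_force": 35}}

```text
time: 26.65
eef_pos: [0.6611, 0.0866, 0.0392]
eef_rot: [180.0, 0.1, 180.0]
contact_force: [-1.0, 1.1, 7.0]
grip_width: 0.0405
grasp_force: 34.6
```

Request:
{"method": "play_rows", "body": {"moves": [[0,0,-0.01,0,0,0],[0,0,-0.03,0,0,0],[0,0,-0.06,0,0,0],[0,-0.01,-0.09,0,0,0.08],[0.004,-0.026,-0.12,0,0,0.18],[0.01,-0.05,-0.14,0,0,0.28],[0.02,-0.08,-0.15,0,0,0.4],[0.032,-0.112,-0.15,0,0,0.52],[0.044,-0.145,-0.15,0,0,0.64],[0.056,-0.178,-0.15,0,0,0.76],[0.068,-0.21,-0.15,0,0,0.88],[0.08,-0.24,-0.15,0,0,1.0],[0.091,-0.267,-0.15,0,0,1.12],[0.101,-0.29,-0.15,0,0,1.24],[0.109,-0.308,-0.15,0,0,1.36],[0.115,-0.32,-0.15,0,0,1.47],[0.118,-0.327,-0.15,0,0,1.571],[0.118,-0.327,-0.15,0,0,1.571],[0.118,-0.327,-0.15,0,0,1.571]]}}

```text
time: 28.55
eef_pos: [0.5422, -0.2404, 0.1881]
eef_rot: [180.0, 0.0, 90.1]
contact_force: [0.6, -0.2, -0.4]
grip_width: 0.0398
grasp_force: 35.4
```

```bash
python3 - <<'E'
from h import *
s,d=wrist();pickle.dump(d,open('w7.pkl','wb'));print(s['eef_pos'],s['eef_rot'],s['grip_width'],s['time']);P=cloud(d);p=s['eef_pos']
for z in(.165,.18,.19,.2,.21,.22,.235,.245):
    b=P[(abs(P[...,2]-z)<.005)&(np.hypot(P[...,0]-p[0],P[...,1]-p[1])<.026)]
    if len(b): print(z,len(b),b[:,:2].min(0).round(4),b[:,:2].max(0).round(4))
save(d,'w7.png')
E
```

```text
[ 0.54215244 -0.24044405  0.18813031] [1.79973806e+02 8.77185934e-03 9.00898566e+01] 0.039833702641812664 28.55
0.165 165 [ 0.5249 -0.229 ] [ 0.5579 -0.2198]
0.18 351 [ 0.5229 -0.2296] [ 0.5591 -0.2189]
0.19 871 [ 0.5183 -0.2346] [ 0.5659 -0.2187]
0.2 1829 [ 0.5184 -0.2517] [ 0.5659 -0.2192]
0.21 2292 [ 0.5183 -0.2523] [ 0.5661 -0.2213]
0.22 2554 [ 0.5182 -0.2523] [ 0.5659 -0.2234]
0.235 2593 [ 0.5187 -0.2478] [ 0.5656 -0.2246]
0.245 5807 [ 0.5187 -0.2463] [ 0.5656 -0.2253]
```

View pics/w7.png

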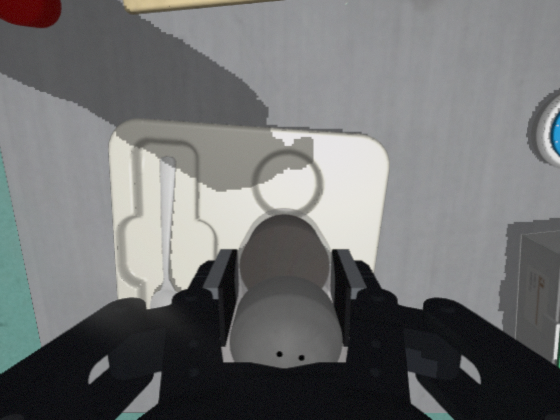

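```bash
python3 - <<'E'
from h import *
d=pickle.load(open('w7.pkl','rb'))
print(plane(d,[(252,183),(323,183),(288,148),(287.5,183),(133,165),(198,165)],.016).round(4))
E
```

```text
[[ 0.5123 -0.2382  0.016 ]
 [ 0.5764 -0.2381  0.016 ]
 [ 0.5447 -0.2068  0.016 ]
 [ 0.5444 -0.2381  0.016 ]
 [ 0.4071 -0.2222  0.016 ]
 [ 0.4647 -0.222   0.016 ]]
```

Request:
{"method": "play_rows", "body": {"moves": [[0.0015,0.002,0.015,0,0,0],[0.0015,0.002,0.045,0,0,0],[0.0015,0.002,0.08,0,0,0],[0.0015,0.002,0.11,0,0,0],[0.0015,0.002,0.13,0,0,0],[0.0015,0.002,0.14,0,0,0],[0.0015,0.002,0.146,0,0,0],[0.0015,0.002,0.15,0,0,0],[0.0015,0.002,0.153,0,0,0],[0.0015,0.002,0.1545,0,0,0],[0.0015,0.002,0.1545,0,0,0],[0.0015,0.002,0.1545,0,0,0]]}}

```text
time: 29.8
eef_pos: [0.5443, -0.2391, 0.0335]
eef_rot: [180.0, 0.0, 89.9]
contact_force: [0.4, -0.4, -0.3]
grip_width: 0.0399
grasp_force: 35.5
```

Request:
{"method": "play_rows", "body": {"moves": [[0,0,0.001,0,0,0],[0,0,0.001,0,0,0],[0,0,0.001,0,0,0]]}}

```text
time: 30.1
eef_pos: [0.5444, -0.2392, 0.0332]
eef_rot: [179.9, 0.0, 89.9]
contact_force: [-1.2, 0.8, 7.1]
grip_width: 0.0402
grasp_force: 36.4
```

Request:
{"method": "play_rows", "body": {"moves": [[0,0,0,0,0,0],[0,0,0,0,0,0],[0,0,0,0,0,0],[0,0,0,0,0,0],[0,0,0,0,0,0]], "grip": 0.065}}

```text
time: 30.6
eef_pos: [0.5442, -0.239, 0.032]
eef_rot: [-180.0, -0.0, 89.9]
contact_force: [0.5, -1.4, -1.1]
grip_width: 0.0655
grasp_force: 0.0
```

Request:
{"method": "play_rows", "body": {"moves": [[0,0,-0.015,0,0,0],[0,0,-0.04,0,0,0],[0,0,-0.08,0,0,0],[0,0,-0.13,0,0,0],[0,0,-0.18,0,0,0],[0.03,-0.03,-0.22,0,0,0],[0.07,-0.06,-0.25,0,0,0],[0.11,-0.09,-0.28,0,0,0],[0.15,-0.1,-0.3,0,0,0],[0.19,-0.1,-0.3,0,0,0],[0.22,-0.1,-0.3,0,0,0],[0.22,-0.1,-0.3,0,0,0],[0.22,-0.1,-0.3,0,0,0]]}}

```text
time: 31.9
eef_pos: [0.4443, -0.0183, 0.3323]
eef_rot: [180.0, 0.0, 90.1]
contact_force: [-0.3, -0.3, -0.8]
grip_width: 0.065
grasp_force: 0.0
```

```bash
python3 - <<'E'
from h import *
t=manip.snapshot('top');Q=cloud(t)
for n,c,lo in(('jar',(.536,.397),.095),('salt',(.544,-.239),.08)):
    b=Q[(np.hypot(Q[...,0]-c[0],Q[...,1]-c[1])<.035)&(Q[...,2]>lo)&(Q[...,2]<.13)]
    print(n,len(b),((np.percentile(b,3,0)+np.percentile(b,97,0))/2).round(4),b[:,2].max().round(4))
save(t,'end.png',(145,100,460,300),2.5);print(manip.get_state()['time'])
E
```

```text
jar 224 [0.5348 0.3969 0.1079] 0.1184
salt 7 [ 0.5375 -0.2519  0.0885] 0.0928
31.95
```

View pics/end.png

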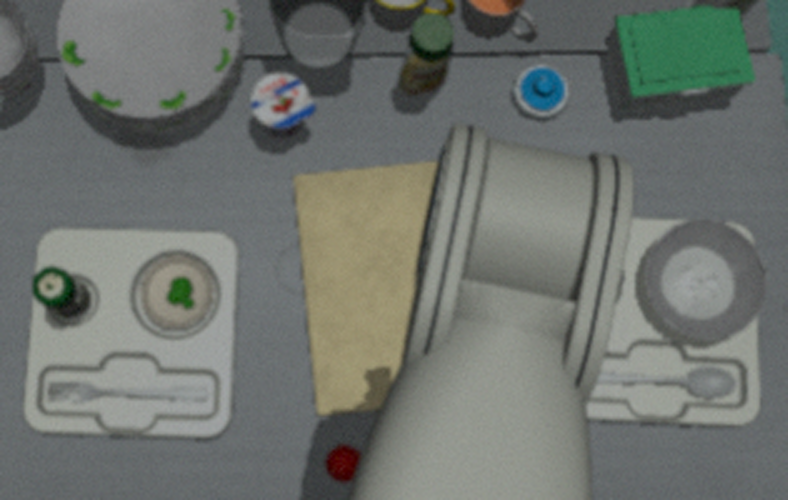

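The fork, jar, spoon, bowl, dish and bottle are in place; the arm hides the salt, so I move it aside.

Request:
{"method": "play_rows", "body": {"moves": [[0.04,0,0,0,0,0],[0.08,0,0,0,0,0],[0.12,0,0,0,0,0],[0.16,0,0,0,0,0],[0.19,0,0,0,0,0],[0.19,0,0,0,0,0],[0.19,0,0,0,0,0]]}}

```text
time: 32.65
eef_pos: [0.4451, 0.1705, 0.3315]
eef_rot: [-179.9, 0.0, 89.9]
contact_force: [-0.3, 0.1, -0.6]
grip_width: 0.065
grasp_force: 0.0
```

```bash
python3 - <<'E'
from h import *
t=manip.snapshot('top');Q=cloud(t)
for n,c,lo in(('salt',(.544,-.239),.08),('jar',(.536,.397),.095)):
    b=Q[(np.hypot(Q[...,0]-c[0],Q[...,1]-c[1])<.035)&(Q[...,2]>lo)&(Q[...,2]<.13)]
    if len(b):print(n,len(b),((np.percentile(b,3,0)+np.percentile(b,97,0))/2).round(4),np.percentile(b[:,2],[50,90]).round(4))
save(t,'end2.png',(350,160,470,290),4)
E
```

```text
salt 113 [ 0.5421 -0.238   0.0901] [0.0911 0.0957]
jar 182 [0.5353 0.4006 0.1106] [0.1118 0.1147]
```

View pics/end2.png

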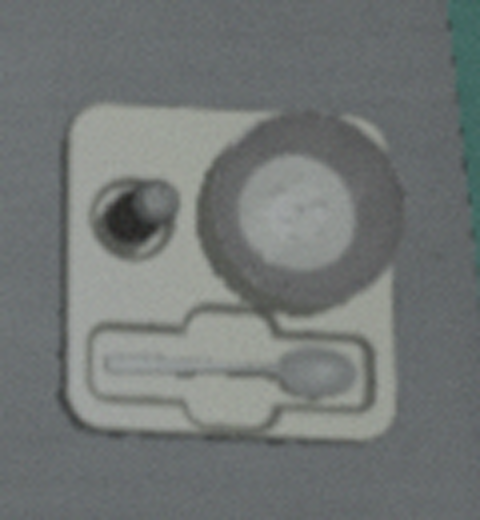

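The salt stands upright in its recess (base at (133,215), top at z ≈ 0.096) and the spoon is centred in the groove. I hand in.

```bash
python3 -c "
from station import manip
print(manip.sign_off())"
```

```text
the job is handed in; nothing more can be done
None
```

Both trays are made up and the job was handed in at about 33 s: fork and pepper jar on the greens tray, spoon and salt shaker on the rice tray, with all four seen in place in the last pictures; sign-off returned no verdict.

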